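Tumble a seasoning bottle one full turn

ROBOT

A 6-joint arm with a two-finger parallel gripper is mounted at the origin on the work surface. World frame = base frame: x ahead of the robot, y to its left, z up, the work surface at z = 0. Lengths are in m, angles in rad, forces in N, time in s.
With the tool pointing down it reaches from about 0.375 to 0.9 m from the base axis. Payload 3.1 kg.
Tool frame: the origin (TCP) lies midway between the tips of the shut fingers; the grasp point (between the pads) lies 19 mm behind it (manip.pinch_z is the distance from the TCP to the grasp point, in m); z points along the fingers, y is the line along which they close (so a half turn about z gives the same grasp; the last joint's range is limited). The gripper opens to 85 mm and grips with 20 to 120 N. Pads are 22 mm wide; open, the fingers measure 114 mm over their backs; the gripper's body (76 mm by 85 mm) begins 54 mm behind the grasp point. The pads swing forward as they close: fully open they stand 13 mm farther back than shut.
Start: joints at [-1.395, 0.527, 1.433, -0, 1.181, -0.178], TCP at [0.217, -0.586, 0.231] pointing down, gripper open.
Joint ranges: [-3.08, 3.08], [-0.75, 2.2], [0.22, 2.44], [-1.43, 4.57], [0, 2.65], [-2.85, 2.85]. Speed limits (rad/s): [2.79, 2.79, 3.14, 3.14, 3.14, 3.14].

INTERFACE

Orientations are given as a unit quaternion [x, y, z, w].
In Python, from station import manip, viewer, ticket gives the robot as it stands.
- The arm moves only by the shell command python3 -m creep 'ROWS' [FORCE]. ROWS is JSON, a list of rows, each an object with "slide": the shift along the tool's x, y, z in cm, a list of three; "angular": the turn, a rotation vector about the tool's x, y, z in rad, a list of three; "claw": the opening, from -1 (shut) to 1 (fully open). A call has 1 to 10 rows; each row shifts and turns the commanded pose from where the row before left it, along the tool's axes as they then stand; what a row does not reach is not made up. A row lasts 1/12 s, in which the tool goes at most 41.7 mm and 7.16 degrees, less where a joint would pass 70% of its speed; a pose out of reach is approached as far as the arm can. A call with a gripper value outside its range is refused whole. The fingers move at their own pace and stop on an object; FORCE is the grip in N (left out, the last holds). Time passes only in rows, so rows that do not move let the fingers close. It gives the time, the measured TCP pose, the force, the opening and the grip force at its end, in the units of the state.
- manip.sense(): the state, without advancing time (a new reading comes with each control period).
- viewer.snapshot(name): name is "scene" or "side" or "wrist"; returns the picture (420x560x3 uint8, blue, green, red); there is no depth.
- viewer.calibration(name): a dict with "fov_y" (degrees; the focal length in pixels is half the picture's height over the tangent of half this angle, whatever the lens; pixels are square), "cx", "cy" (the principal point, pixels), "T" (4x4, takes a point from camera to world coordinates); the wrist camera has in their place "tool_from_camera" (4x4, takes a point from camera to tool coordinates, whose origin is the TCP and whose axes are the flange's). Camera axes: x right, y up, looking along -z (the intrinsics and any distortion apply to the point x, -y, -z); pixel columns grow to the right and rows downward; lengths in m; the calibration is good to about 2 mm. A picture is of the moment at which its call begins: read the wrist's pose just before it. calibration takes no time and is no camera call.
- ticket.sign_off(): hands the job in; it is judged then, once.
The state is a dict: "t": time; "q": joint angles; "qd": joint speeds; "tau": joint torques, N m; "tcp_pos": TCP position; "tool_rot": TCP orientation; "force": force on the tool from outside, world axes, zero at the start; "ft_torque": the same for the moment, N m; "finger_gap": opening from 0.0 (shut) to 1.0 (fully open); "gripper_force": force on a finger pad.
Only numpy, scipy, OpenCV 4.12 (cv2) and the standard library are available. Lean on these libraries where they do the work, as an engineer would, in place of code of your own. Each camera call takes 0.05 s, during which the arm holds its last target. There are 200 camera calls.

TASK

The seasoning in the square white bottle has settled: stand the fallen bottle upright on the counter and let go, so that its cap can be taken from above, then slide it upright through the open side of the tumbler's carrier until it is fully in, on the carrier's floor with its neck between the two top rails, and let go. Then turn the crank exactly one full turn, the handle going away from the robot first, so that the bottle goes upside down and comes back upright; leave it there at rest in the carrier. Do not push the other things on the counter about.

Things in the scene. Friction and masses are not known exactly. Their poses are not given: they have to be found in the camera images.
- bottle: closed square white bottle, about 0.3 kg: body 56 x 56 x 100 mm with a flat shoulder, round neck 28 mm across from 100 to 118 mm, black round cap 40 mm across from 118 to 156 mm. Origin: centre of its underside; z runs from base to cap. At the start it lies on a flat side, axis level 28 mm above the counter, cap roughly towards the robot
- bottle_cap (a point): centre of the bottle's cap, 137 mm from its underside along its axis
- tumbler: hand-cranked tumbler fixed to the counter: grey base 160 x 150 x 12 mm, post 50 x 22 mm, 166 mm high, level axle 130 mm up. Origin on the counter under the axle, mid post; y lies along the axle. On the +y side of the post is the aluminium bottle carrier, on the -y side the dark crank wheel (148 mm across, 29 to 39 mm from the origin) with its wooden handle
- seat (a point): centre of the carrier's floor, where the bottle's underside centre belongs; 63 mm to +y of the tumbler's origin, 68 mm above the counter at the start. At joint 0 its axes are the tumbler's; they turn with the carrier. Side rails leave 63 mm inside width in x; back wall 33 mm to -y; open at the +y end, where floor and rails reach 35 mm and flared lips 51 mm from here
- slot (a point): middle of the 36 mm wide slot along y between the carrier's two flat top rails, at the rails' upper face, 112 mm straight over the seat. The rails, 7 mm thick, lie over the bottle's shoulder (5 mm play in height) with the neck in the slot and the cap above; nothing stands above the rails
- crank_grip (a point): point on the axis of the crank's wooden handle, a free-spinning round bar 19 mm across, 113 mm long, parallel to the axle and 60 mm from it, sticking out of the wheel to -y. The point is 75 mm out from the wheel's face, 114 mm to -y of the tumbler's origin; at joint 0 it is straight above the axle, 190 mm above the counter
- carrier (a joint): angle of crank wheel and carrier (rad): 0 as found, carrier upright, handle at the top; grows as the handle goes away from the robot (tumbler's +x), down, back and up; 3.14 is upside down, 6.28 one full turn. Stops at -0.2 and 6.58. Needs about 3 N at the handle; stays where it is left
- round_jar: bystander: round white jar with black lid, 60 mm across, 125 mm high; origin under its centre
- dip_bowl: bystander: steel bowl, 110 mm across, 45 mm high; origin under its centre
- tongs: bystander: steel tongs lying flat, 220 mm long along x; origin under the middle
- calculator: bystander: black calculator, 150 x 85 x 14 mm; origin under its centre
- oil_can: bystander: plain round steel can, 64 mm across, 110 mm high; origin under its centre
- carton: bystander: cardboard carton, 90 x 130 x 50 mm; origin under its centre
- ladle_cup: bystander: steel cup, 76 mm across, 85 mm high; origin under its centre

How it is judged:
On the way, in this order (a step that is already met when the one before it is completed fails the run):
1. the bottle stands upright on the counter, let go (angle between bottle's own z axis and vertical below 0.1 rad and height (world z) of bottle below 0.008 m and contact force between bottle and the fingers below 0.2 N and linear speed of bottle below 0.03 m/s), for 0.2 s.
2. the bottle stands fully in the carrier, upright, let go, before the crank is turned (angle between bottle's own z axis and vertical below 0.2 rad and value of joint carrier below 0.25 rad and x of bottle in the frame of seat between -0.008 and 0.008 m and y of bottle in the frame of seat between -0.012 and 0.015 m and z of bottle in the frame of seat between -0.006 and 0.006 m and contact force between bottle and the fingers below 0.2 N), for 0.2 s.
3. half way, the bottle is upside down in the carrier (angle between bottle's own z axis and vertical above 2.8 rad and value of joint carrier above 2.85 rad and distance between bottle and seat below 0.02 m), for 0.02 s.
At the end, for the whole second after the job is handed in: The crank rests one full turn on from its start (6.28 rad, within 0.2 rad), and the bottle is at rest in the carrier, upright within 0.3 rad, its underside centre within 8 mm of the seat in x, from 12 mm behind to 18 mm before it in y, and on the carrier's floor (within 8 mm) (value of joint carrier between 6.083 and 6.483 rad and velocity of joint carrier between -0.1 and 0.1 rad/s and angle between bottle's own z axis and vertical below 0.3 rad and linear speed of bottle below 0.03 m/s and x of bottle in the frame of seat between -0.008 and 0.008 m and y of bottle in the frame of seat between -0.012 and 0.018 m and z of bottle in the frame of seat between -0.006 and 0.008 m); the robot touches nothing.
It fails at once if another thing on the counter is pushed more than 40 mm (distance of any of round_jar, dip_bowl, tongs, calculator, oil_can, carton, ladle_cup from where it was at the start of the episode above 0.04 m).
It also fails if it takes over 72 s, if anything falls off the work surface, if the arm or the gripper's body presses on something with over 40 N, if the wrist force passes 120 N, or if a joint passes its speed limit or range.

## Working session

There is one attempt and no reset: what is moved stays moved. The work goes in short steps, Python scripts to look and compute and a shell command to move; the robot and the scene stay as the last step left them, time stands still between calls to the robot, and variables do not carry over. Pictures are saved under pics/ and viewed, at most 10 in all, crops included, and the job is handed in when it is done.

```bash
ls; mkdir -p pics; python3 - <<'E'
from station import manip, viewer
import cv2, numpy as np
print(manip.sense(), manip.pinch_z)
for n in ("scene","side","wrist"):
    c=viewer.calibration(n); print(n,{k:(np.round(v,4).tolist() if not isinstance(v,str) else v) for k,v in c.items()})
    cv2.imwrite(f"pics/{n}0.png",viewer.snapshot(n))
E
```

```text
pics
{'t': 0.0, 'q': array([-1.39550957e+00,  5.28452809e-01,  1.43389395e+00, -2.82253108e-06,
        1.18140222e+00, -1.78505020e-01]), 'qd': array([-3.67071123e-04, -1.25956525e-03,  8.40288310e-05, -1.25469267e-03,
        6.89609386e-04,  1.17672255e-03]), 'tau': array([ 8.95195990e-04, -4.42347944e+01, -1.78021055e+01, -1.82599242e-04,
        8.29073426e-03,  1.19605642e-05]), 'tcp_pos': array([ 0.21643358, -0.58557   ,  0.23034448]), 'tool_rot': array([ 9.84394013e-01,  1.75975184e-01,  4.29864384e-07, -1.07816272e-03]), 'force': array([ 0.58259968, -0.40280596,  0.16510542]), 'ft_torque': array([-0.00425501,  0.02210899, -0.02396941]), 'gripper_force': 0.0, 'finger_gap': 1.0021337013674043} 0.0187
scene {'fov_y': 47.8169, 'cx': 279.8727, 'cy': 217.0532, 'T': [[-0.5593, -0.674, 0.4826, 1.1926], [0.8289, -0.4628, 0.3143, 0.4895], [0.0115, 0.5758, 0.8175, 1.2265], [0.0, 0.0, 0.0, 1.0]]}
side {'fov_y': 52.5371, 'cx': 282.6362, 'cy': 207.1882, 'T': [[-0.9202, 0.2763, -0.2772, 0.1332], [-0.3911, -0.6187, 0.6814, 0.9839], [0.0168, 0.7355, 0.6774, 1.0791], [0.0, 0.0, 0.0, 1.0]]}
wrist {'fov_y': 71.5253, 'cx': 274.6028, 'cy': 206.2438, 'tool_from_camera': [[0.0005, 0.95, 0.3123, 0.0796], [1.0, -0.0001, -0.0013, -0.0005], [-0.0012, 0.3123, -0.95, -0.1422], [0.0, 0.0, 0.0, 1.0]]}
```

View pics/scene0.png

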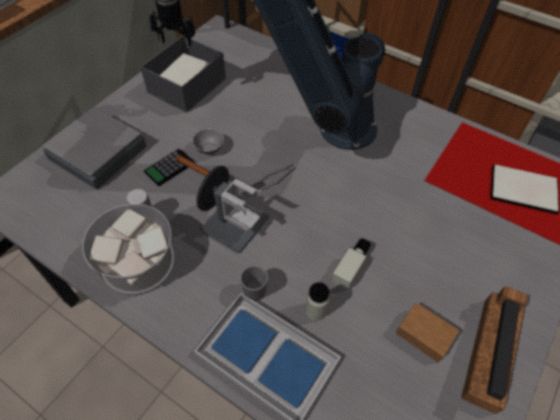

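View pics/side0.png

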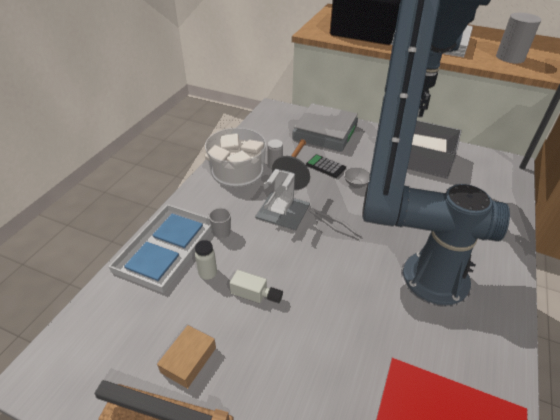

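```bash
python3 - <<'E'
import cv2, numpy as np
def tile(n,c0,r0,w,h,s,g):
    im=cv2.imread(f"pics/{n}0.png")[r0:r0+h,c0:c0+w]
    im=cv2.resize(im,None,fx=s,fy=s,interpolation=cv2.INTER_CUBIC)
    for k in range(0,w,g): 
        cv2.line(im,(k*s,0),(k*s,5),(0,0,255),1); cv2.putText(im,str(c0+k),(k*s,16),0,.35,(0,0,255),1)
    for k in range(0,h,g):
        cv2.line(im,(0,k*s),(5,k*s),(0,0,255),1); cv2.putText(im,str(r0+k),(6,k*s+4),0,.35,(0,0,255),1)
    return im
cv2.imwrite("pics/b.png",np.hstack([tile("scene",320,230,66,66,6,10),tile("side",222,250,66,66,6,10)]))
cv2.imwrite("pics/t.png",np.hstack([tile("scene",170,145,98,110,4,10),tile("side",245,130,98,110,4,10)]))
E
```

```text
(no output)
```

View pics/b.png

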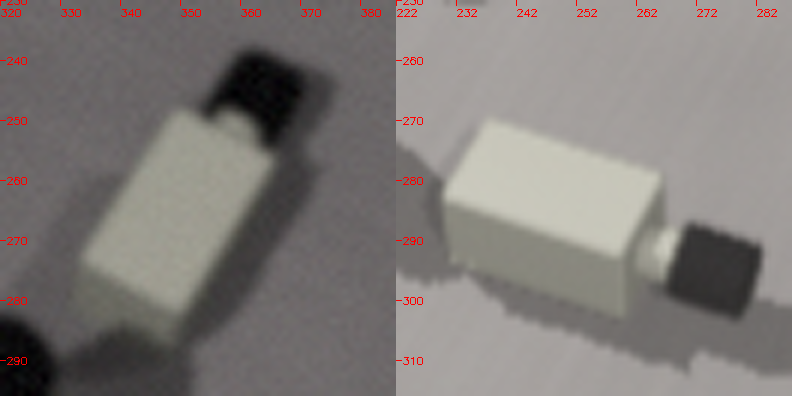

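View pics/t.png

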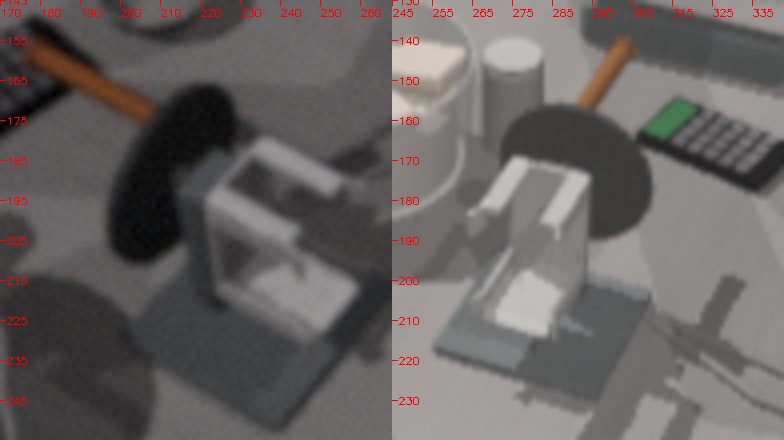

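```bash
cat > geo.py <<'E'
import numpy as np, cv2
from scipy.optimize import least_squares
from scipy.spatial.transform import Rotation as R
from station import manip, viewer
def K(c): f=210/np.tan(np.radians(c["fov_y"])/2); return np.array([[f,0,c["cx"]],[0,f,c["cy"]],[0,0,1]])
def camT(n):
    c=viewer.calibration(n)
    if n!="wrist": return c,np.array(c["T"])
    s=manip.sense(); T=np.eye(4); T[:3,:3]=R.from_quat(s["tool_rot"]).as_matrix(); T[:3,3]=s["tcp_pos"]
    return c,T@np.array(c["tool_from_camera"])
def project(n,P,ct=None):
    c,T=ct or camT(n); p=(np.atleast_2d(P)-T[:3,3])@T[:3,:3]; p=p*[1,-1,-1]
    u=p@K(c).T; return u[:,:2]/u[:,2:]
def onplane(n,uv,z,ct=None):
    c,T=ct or camT(n); uv=np.atleast_2d(uv)
    d=np.c_[uv,np.ones(len(uv))]@np.linalg.inv(K(c)).T*[1,-1,-1]@T[:3,:3].T
    return T[:3,3]+d*((z-T[2,3])/d[:,2:])
def tri(a,b):
    f=lambda P: np.r_[project("scene",P)[0]-a,project("side",P)[0]-b]
    r=least_squares(f,[.5,0,.1]); return r.x,r.fun
E
python3 - <<'E'
from geo import *
np.set_printoptions(precision=4,suppress=True)
print(onplane("scene",[[349,248.5],[364.5,256.5],[334,273],[349.5,283.5]],.056))
print(onplane("side",[[266.5,279.5],[260,293],[238,270],[230,283.5]],.056))
print("plate",onplane("scene",[[239.5,250.5],[205,227.5],[266,220]],.012),onplane("side",[[255.75,216.75],[297,228],[309.5,204]],.012))
for nm,a,b in [("hend",(177.5,158),(303.5,142)),("hin",(208.75,173),(293.5,156.25)),("wtop?",(0,0),(0,0)),("rail1",(235.5,179.25),(294.5,174.5)),("rail2",(222,193),(275.25,168.75))]:
    if a[0]: print(nm,*tri(a,b))
E
```

```text
[[0.4807 0.2666 0.056 ]
 [0.479  0.3164 0.056 ]
 [0.5745 0.2711 0.056 ]
 [0.5787 0.323  0.056 ]]
[[0.4711 0.2685 0.056 ]
 [0.468  0.3206 0.056 ]
 [0.5657 0.2707 0.056 ]
 [0.5639 0.3255 0.056 ]]
plate [[ 0.6451 -0.0085  0.012 ]
 [ 0.6389 -0.1456  0.012 ]
 [ 0.5095 -0.0069  0.012 ]] [[ 0.6387 -0.0032  0.012 ]
 [ 0.4815 -0.0108  0.012 ]
 [ 0.4851 -0.1468  0.012 ]]
hend [ 0.5699 -0.2805  0.1819] [-0.0492 -0.1593 -0.1305  0.1678]
hin [ 0.5664 -0.1652  0.1905] [-0.2927 -0.8838 -0.7296  0.8961]
rail1 [ 0.532  -0.0961  0.1725] [-0.065  -0.1876 -0.1526  0.1817]
rail2 [ 0.6001 -0.0904  0.182 ] [ 0.1093  0.3074  0.2629 -0.3075]
```

The white bottle lies with its base near x≈0.57 and its cap towards the robot, at y≈0.295 (scene body 350,266, cap 364,246; side body 250,287). The tumbler is at about (0.566, -0.127) with yaw near 0: the handle end is at scene (178,158) and side (303,142). The two cameras disagree by about 10 mm, so I'll refine both positions with the wrist camera.

```bash
python3 -m creep '[{"slide":[0,0,-4],"angular":[0,0,0.118],"claw":1},{"slide":[0,0,-4],"angular":[0,0,0.118],"claw":1},{"slide":[0,0,-4],"angular":[0,0,0.118],"claw":1},{"slide":[0,0,0],"angular":[0,0,0],"claw":1}]' 40
python3 -m creep '[{"slide":[2,-2.4,-0.5],"angular":[0,0,0],"claw":1},{"slide":[2,-2.4,-0.5],"angular":[0,0,0],"claw":1},{"slide":[2,-2.4,-0.5],"angular":[0,0,0],"claw":1},{"slide":[2,-2.4,-0.5],"angular":[0,0,0],"claw":1},{"slide":[2,-2.4,-0.5],"angular":[0,0,0],"claw":1},{"slide":[2,-2.4,-0.5],"angular":[0,0,0],"claw":1},{"slide":[2,-2.4,-0.5],"angular":[0,0,0],"claw":1},{"slide":[2,-2.4,-0.5],"angular":[0,0,0],"claw":1},{"slide":[2,-2.4,-0.5],"angular":[0,0,0],"claw":1},{"slide":[2,-2.4,-0.5],"angular":[0,0,0],"claw":1}]'
python3 -m creep '[{"slide":[1,-3.1,0],"angular":[0,0,0],"claw":1},{"slide":[1,-3.1,0],"angular":[0,0,0],"claw":1},{"slide":[1,-3.1,0],"angular":[0,0,0],"claw":1},{"slide":[1,-3.1,0],"angular":[0,0,0],"claw":1},{"slide":[1,-3.1,0],"angular":[0,0,0],"claw":1},{"slide":[1,-3.1,0],"angular":[0,0,0],"claw":1},{"slide":[1,-3.1,0],"angular":[0,0,0],"claw":1},{"slide":[1,-3.1,0],"angular":[0,0,0],"claw":1},{"slide":[0,0,0],"angular":[0,0,0],"claw":1},{"slide":[0,0,0],"angular":[0,0,0],"claw":1}]'
python3 - <<'E'
from geo import *
import pickle
s=manip.sense(); print(s["tcp_pos"],s["tool_rot"],s["q"],s["qd"].max())
ct=camT("wrist"); im=viewer.snapshot("wrist"); cv2.imwrite("pics/w1.png",im); pickle.dump(ct,open("w1.pkl","wb"))
E
```

```text
t: 0.48
tcp_pos: [0.2175, -0.5904, 0.3607]
tool_rot: [1.0, -0.002, 0.002, 0.009]
force: [0.3, -1.6, 1.6]
finger_gap: 0.996
gripper_force: 0.0
t: 1.32
tcp_pos: [0.4172, -0.3448, 0.4011]
tool_rot: [1.0, 0.0, -0.0, -0.0]
force: [-0.1, -0.8, 0.1]
finger_gap: 1.0
gripper_force: 0.0
t: 2.15
tcp_pos: [0.4967, -0.0968, 0.401]
tool_rot: [1.0, 0.002, -0.0, 0.0]
force: [-0.6, 1.4, 0.2]
finger_gap: 1.004
gripper_force: 0.0
[ 0.49666602 -0.09678293  0.4009921 ] [ 9.99998053e-01  1.95075845e-03 -2.85301160e-04  7.84843029e-05] [-4.13391425e-01  1.97972372e-01  1.47384980e+00 -3.75761209e-04
  1.47022924e+00  1.15354119e+00] 0.003591468066967011
```

View pics/w1.png

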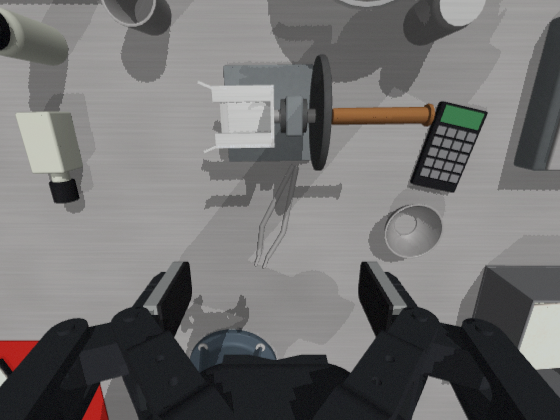

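```bash
python3 - <<'E'
import cv2, numpy as np
I=cv2.imread("pics/w1.png"); out=np.zeros((600,780,3),np.uint8)
def put(c0,r0,w,h,s,y0):
    im=cv2.resize(I[r0:r0+h,c0:c0+w],None,fx=s,fy=s,interpolation=cv2.INTER_CUBIC)
    for k in range(0,w,10): cv2.line(im,(k*s,0),(k*s,5),(0,0,255),1); (k%20==0) and cv2.putText(im,str(c0+k),(k*s,16),0,.35,(0,0,255),1)
    for k in range(0,h,10): cv2.line(im,(0,k*s),(5,k*s),(0,0,255),1); cv2.putText(im,str(r0+k),(6,k*s+4),0,.35,(0,0,255),1)
    out[y0:y0+im.shape[0],:im.shape[1]]=im[:600-y0]
put(195,50,245,90+30,3,0); put(10,105,80,105,2,380)
cv2.imwrite("pics/w1c.png",out)
E
```

```text
(no output)
```

View pics/w1c.png

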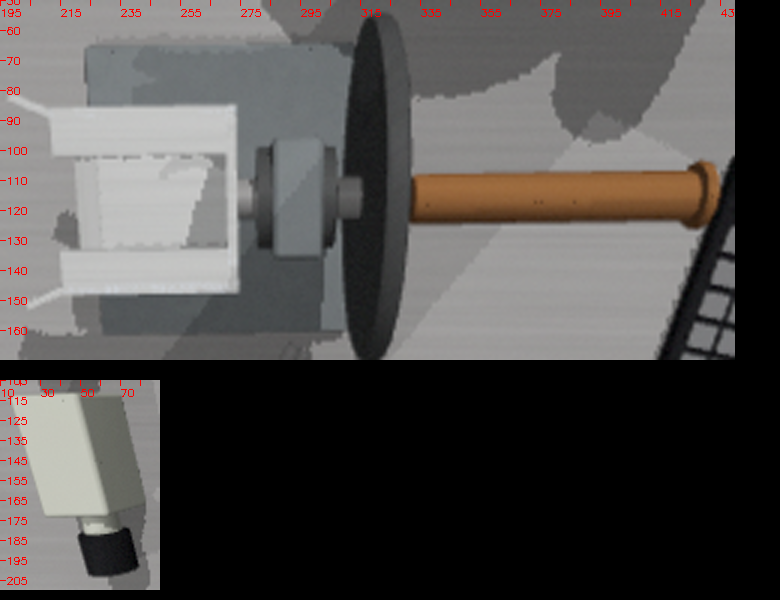

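```bash
python3 - <<'E'
from geo import *
import pickle
np.set_printoptions(precision=4,suppress=True)
ct=pickle.load(open("w1.pkl","rb")); print(ct[1][:3,3])
f=lambda p,z: onplane("wrist",p,z,ct)[:,:2]
print("rail inner far/near",f([[214,101.7],[268,101.7],[216,133.3],[268,132.5]],.18))
print("rail back corners",f([[274,85],[274.5,147.3]],.18))
print("handle",f([[332.3,116],[434,114.3]],.19))
print("plate", f([[224,65],[229,161]],.012))
print("bottle top",f([[16,113.5],[49,111.5],[32.5,173],[63.5,173]],.056))
print("bottle bottom right",f([[70,112.5],[82.5,166]],0))
print("cap end",f([[66.5,202],[61.5,181]],.028))
for n,p in [("bowl",[412,215]),("calc",[448,146]),("tong",[258,266]),("can",[455,0])]: print(n,f([p],.02))
E
```

```text
[ 0.5762 -0.0962  0.5432]
rail inner far/near [[ 0.5855 -0.0256]
 [ 0.5858 -0.0889]
 [ 0.5495 -0.0258]
 [ 0.5507 -0.0888]]
rail back corners [[ 0.604  -0.0958]
 [ 0.533  -0.0967]]
handle [[ 0.5703 -0.1635]
 [ 0.5727 -0.2809]]
plate [[ 0.6471 -0.0129]
 [ 0.488  -0.0141]]
bottle top [[0.5696 0.3145]
 [0.5729 0.2613]
 [0.4736 0.3127]
 [0.4738 0.2603]]
bottle bottom right [[0.571  0.2657]
 [0.4755 0.2627]]
cap end [[0.4135 0.2873]
 [0.4532 0.2876]]
bowl [[ 0.3876 -0.36  ]]
calc [[ 0.5176 -0.404 ]]
tong [[ 0.2766 -0.0646]]
can [[ 0.7381 -0.3728]]
```

The wrist view puts the slot centre at (0.568, -0.057) and the handle axis at x≈0.571, z=0.19. The tumbler's yaw is about +0.02 rad and its seat is at about (0.568, -0.064). The bottle's axis is along x at y=0.287, with its base at x=0.572 and cap centre at x=0.4345; body and cap sizes match. I'll move over the bottle and tilt the tool forward.

```bash
python3 -m creep '[{"slide":[-0.4,-3.8,1],"angular":[0,0,0],"claw":1},{"slide":[-0.4,-3.8,1],"angular":[0,0,0],"claw":1},{"slide":[-0.4,-3.8,1],"angular":[0,0,0],"claw":1},{"slide":[-0.4,-3.8,1],"angular":[0,0,0],"claw":1},{"slide":[-0.4,-3.8,1],"angular":[0,0,0],"claw":1},{"slide":[-0.4,-3.8,1],"angular":[0,0,0],"claw":1},{"slide":[-0.4,-3.8,1],"angular":[0,0,0],"claw":1},{"slide":[-0.4,-3.8,1],"angular":[0,0,0],"claw":1},{"slide":[-0.4,-3.8,1],"angular":[0,0,0],"claw":1},{"slide":[-0.3,-4.1,0],"angular":[0,0,0],"claw":1}]'
python3 -m creep '[{"slide":[0,0,0],"angular":[0,0.116,0],"claw":1},{"slide":[0,0,0],"angular":[0,0.116,0],"claw":1},{"slide":[0,0,0],"angular":[0,0.116,0],"claw":1},{"slide":[0,0,0],"angular":[0,0.116,0],"claw":1},{"slide":[0,0,0],"angular":[0,0.116,0],"claw":1},{"slide":[0,0,0],"angular":[0,0.116,0],"claw":1},{"slide":[0,0,0],"angular":[0,0.116,0],"claw":1},{"slide":[0,0,0],"angular":[0,0.116,0],"claw":1},{"slide":[0,0,0],"angular":[0,0.116,0],"claw":1},{"slide":[0,0,0],"angular":[0,0,0],"claw":1}]'
python3 -c "
from geo import *
s=manip.sense();print(s['q'].round(3),s['tcp_pos'],R.from_quat(s['tool_rot']).as_matrix().round(3))"
```

```text
t: 3.03
tcp_pos: [0.4569, 0.2841, 0.3091]
tool_rot: [1.0, -0.001, -0.002, 0.001]
force: [0.5, -1.3, -0.5]
finger_gap: 0.996
gripper_force: 0.0
t: 3.87
tcp_pos: [0.4792, 0.26, 0.3717]
tool_rot: [0.906, 0.014, 0.423, -0.002]
force: [0.5, 0.3, 0.3]
finger_gap: 1.001
gripper_force: 0.0
[ 0.478  0.104  1.998 -1.025  0.406  2.853] [0.47919475 0.26004225 0.3717097 ] [[ 0.642  0.027  0.766]
 [ 0.023 -1.     0.016]
 [ 0.767  0.008 -0.642]]
```

```bash
python3 -m creep '[{"slide":[0,0,0],"angular":[0,-0.08,0],"claw":1},{"slide":[0,-2.5,0],"angular":[0,-0.08,0],"claw":1},{"slide":[0,0,0],"angular":[0,0,0],"claw":1},{"slide":[0,0,0],"angular":[0,0,0],"claw":1}]' 100
cat > to.py <<'E'
# print tool-frame delta (cm) and rotvec to reach a target: to.py x y z tilt_deg yaw_deg
from geo import *
import sys
np.set_printoptions(precision=3,suppress=True)
def goal(tilt,yaw): return R.from_euler("z",yaw,degrees=True)*R.from_euler("y",-tilt,degrees=True)*R.from_quat([1,0,0,0])
if __name__=="__main__":
    a=list(map(float,sys.argv[1:])); s=manip.sense(); r=R.from_quat(s["tool_rot"])
    print("q",s["q"],"tcp",s["tcp_pos"])
    print("cm",r.inv().apply(np.array(a[:3])-s["tcp_pos"])*100,"rot",(r.inv()*goal(a[3],a[4])).as_rotvec(), "tilt now",np.degrees(np.arctan2(*r.as_matrix()[[0,2],2]*[1,-1])))
E
python3 to.py .45 .2873 .12 42 0
```

```text
t: 4.2
tcp_pos: [0.4799, 0.2846, 0.3694]
tool_rot: [0.932, 0.012, 0.363, 0.001]
force: [0.0, -0.7, -0.3]
finger_gap: 1.003
gripper_force: 0.0
q [ 0.508  0.128  1.881 -0.66   0.553  2.52 ] tcp [0.48  0.285 0.369]
cm [-19.063  -0.576  16.35 ] rot [-0.008 -0.01   0.023] tilt now 42.563996805695645
```

```bash
python3 -m creep '[{"slide":[-2.4,-0.07,2.04],"angular":[0,0,0.006],"claw":1},{"slide":[-2.4,-0.07,2.04],"angular":[0,0,0.006],"claw":1},{"slide":[-2.4,-0.07,2.04],"angular":[0,0,0.006],"claw":1},{"slide":[-2.4,-0.07,2.04],"angular":[0,0,0.006],"claw":1},{"slide":[-2.4,-0.07,2.04],"angular":[0,0,0],"claw":1},{"slide":[-2.4,-0.07,2.04],"angular":[0,0,0],"claw":1},{"slide":[-2.4,-0.07,2.04],"angular":[0,0,0],"claw":1},{"slide":[-2.4,-0.07,2.04],"angular":[0,0,0],"claw":1},{"slide":[0,0,0],"angular":[0,0,0],"claw":1}]' 100
python3 to.py .447 .2873 .0145 42 0
```

```text
t: 4.95
tcp_pos: [0.469, 0.2759, 0.1994]
tool_rot: [0.957, 0.021, 0.291, -0.013]
force: [-0.9, -0.4, -1.3]
finger_gap: 0.995
gripper_force: 0.0
q [ 0.438  0.387  2.052 -0.963  0.25   2.855] tcp [0.469 0.276 0.199]
cm [-12.077  -1.027  14.18 ] rot [-0.038  0.143  0.03 ] tilt now 33.759006559560994
```

```bash
python3 -m creep '[{"slide":[0,0,0],"angular":[0,-0.08,0],"claw":1},{"slide":[0,0,0],"angular":[0,-0.08,0],"claw":1},{"slide":[0,0,0],"angular":[0,-0.08,0],"claw":1},{"slide":[0,0,0],"angular":[0,-0.08,0],"claw":1},{"slide":[0,0,0],"angular":[0,0,0],"claw":1},{"slide":[0,0,0],"angular":[0,0,0],"claw":1}]' 100
python3 to.py .44 .2873 .10 15 0
```

```text
t: 5.45
tcp_pos: [0.4741, 0.2717, 0.2037]
tool_rot: [0.981, 0.017, 0.193, -0.003]
force: [-1.4, -0.3, 0.9]
finger_gap: 0.999
gripper_force: 0.0
q [ 0.389  0.375  1.91  -0.277  0.507  2.145] tcp [0.474 0.272 0.204]
cm [-7.024 -1.691  8.333] rot [-0.009 -0.126  0.032] tilt now 22.206918268946183
```

```bash
python3 -m creep '[{"slide":[-2.1,-0.45,1.8],"angular":[0,-0.03,0.008],"claw":1},{"slide":[-1.9,-0.45,1.9],"angular":[0,-0.03,0.008],"claw":1},{"slide":[-1.6,-0.4,2.1],"angular":[0,-0.03,0.008],"claw":1},{"slide":[-1.0,-0.4,2.3],"angular":[0,-0.03,0.008],"claw":1},{"slide":[0,0,0],"angular":[0,0,0],"claw":1},{"slide":[0,0,0],"angular":[0,0,0],"claw":1}]' 100
python3 to.py .44 .2873 .012 15 0
```

```text
t: 5.95
tcp_pos: [0.4357, 0.288, 0.1031]
tool_rot: [0.991, 0.003, 0.131, -0.004]
force: [-0.2, 0.3, 0.8]
finger_gap: 0.996
gripper_force: 0.0
q [ 0.428  0.554  1.965 -0.264  0.393  2.225] tcp [0.436 0.288 0.103]
cm [-1.945  0.132  8.905] rot [-0.008 -0.     0.005] tilt now 15.006280978147643
```

Good. I'll descend, close on the cap, and check.

```bash
python3 -m creep '[{"slide":[-0.5,0,2.2],"angular":[0,0,0],"claw":1},{"slide":[-0.5,0.06,2.2],"angular":[0,0,0],"claw":1},{"slide":[-0.5,0.06,2.2],"angular":[0,0,0],"claw":1},{"slide":[-0.45,0,2.2],"angular":[0,0,0],"claw":1},{"slide":[0,0,0],"angular":[0,0,0],"claw":1},{"slide":[0,0,0],"angular":[0,0,0],"claw":1}]' 100
python3 to.py .44 .2873 .012 15 0
python3 - <<'E'
from geo import *
import pickle
ct=camT("wrist"); im=viewer.snapshot("wrist"); cv2.imwrite("pics/w2.png",im)
E
```

```text
t: 6.45
tcp_pos: [0.4414, 0.2882, 0.0147]
tool_rot: [0.991, 0.002, 0.132, -0.005]
force: [-0.2, 0.0, 0.2]
finger_gap: 1.005
gripper_force: 0.0
q [ 0.422  0.746  1.99  -0.555  0.187  2.523] tcp [0.441 0.288 0.015]
cm [-0.204  0.087  0.223] rot [-0.01  -0.003  0.004] tilt now 15.145025167140352
```

View pics/w2.png

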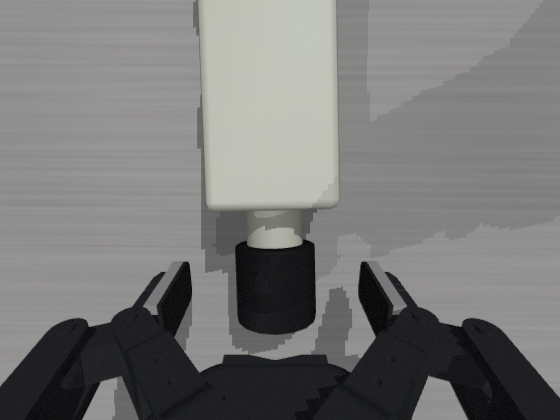

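The cap (centre 276,288) lies midway between the pads at columns 185 and 365, and the body is aligned. I'll grip and lift.

```bash
python3 -m creep '[{"slide":[-0.1,0,0.1],"angular":[0,0,0],"claw":-0.3},{"slide":[0,0,0],"angular":[0,0,0],"claw":-1},{"slide":[0,0,0],"angular":[0,0,0],"claw":-1},{"slide":[0,0,0],"angular":[0,0,0],"claw":-1},{"slide":[0,0,0],"angular":[0,0,0],"claw":-1},{"slide":[0,0,0],"angular":[0,0,0],"claw":-1},{"slide":[0,0,0],"angular":[0,0,0],"claw":-1},{"slide":[0,0,0],"angular":[0,0,0],"claw":-1}]' 100
python3 -m creep '[{"slide":[0.26,0,-0.97],"angular":[0,0,0],"claw":-1},{"slide":[0.5,0,-1.9],"angular":[0,0,0],"claw":-1},{"slide":[0.5,0,-1.9],"angular":[0,0,0],"claw":-1},{"slide":[0.5,0,-1.9],"angular":[0,0,0],"claw":-1},{"slide":[0.5,0,-1.9],"angular":[0,0,0],"claw":-1},{"slide":[0.5,0,-1.9],"angular":[0,0,0],"claw":-1},{"slide":[0.5,0,-1.9],"angular":[0,0,0],"claw":-1},{"slide":[0,0,0],"angular":[0,0,0],"claw":-1}]' 100
python3 to.py .44 .11 .16 15 0
python3 - <<'E'
from geo import *
cv2.imwrite("pics/w3.png",viewer.snapshot("wrist"))
a=cv2.imread("pics/w2.png");b=cv2.imread("pics/w3.png")
for im in (a,b):
  m=(cv2.cvtColor(im,cv2.COLOR_BGR2GRAY)[:300,150:420]>160); r,c=np.nonzero(m); print(len(r),r.max(),c.min()+150,c.max()+150)
E
```

```text
t: 7.17
tcp_pos: [0.4411, 0.2886, 0.0142]
tool_rot: [0.991, 0.002, 0.133, -0.005]
force: [-1.5, -0.2, 8.1]
finger_gap: 0.435
gripper_force: 98.9
t: 7.83
tcp_pos: [0.441, 0.2879, 0.1438]
tool_rot: [0.991, 0.002, 0.134, -0.006]
force: [0.2, -0.3, -3.3]
finger_gap: 0.437
gripper_force: 101.6
q [ 0.422  0.475  1.932 -0.207  0.492  2.159] tcp [0.441 0.288 0.144]
cm [ 0.295 17.767 -1.809] rot [-0.013 -0.007  0.002] tilt now 15.40473873426703
27917 247 200 337
27564 246 203 338
```

```bash
python3 -m creep '[{"slide":[0.2,2.9,-1.5],"angular":[0,0,0],"claw":-1},{"slide":[0.2,2.9,-1.5],"angular":[0,0,0],"claw":-1},{"slide":[0.2,3.0,-1.5],"angular":[0,0,0],"claw":-1},{"slide":[0.2,3.0,-1.5],"angular":[0,0,0],"claw":-1},{"slide":[0.2,3.0,-1.5],"angular":[0,0,0],"claw":-1},{"slide":[0.2,3.0,-1],"angular":[0,0,0],"claw":-1},{"slide":[0,0,0],"angular":[0,0,0],"claw":-1}]'
python3 -m creep '[{"slide":[0,0,0],"angular":[0,-0.1,0],"claw":-1},{"slide":[0,0,0],"angular":[0,-0.1,0],"claw":-1},{"slide":[0,0,0],"angular":[0,-0.1,0],"claw":-1},{"slide":[0,0,0],"angular":[0,-0.1,0],"claw":-1},{"slide":[0,0,0],"angular":[0,-0.1,0],"claw":-1},{"slide":[0,0,0],"angular":[0,-0.1,0],"claw":-1},{"slide":[0,0,0],"angular":[0,-0.1,0],"claw":-1},{"slide":[0,0,0],"angular":[0,-0.1,0],"claw":-1},{"slide":[0,0,0],"angular":[0,0,0],"claw":-1}]'
python3 to.py .44 .11 .24 -75 0
```

```text
t: 8.47
tcp_pos: [0.4302, 0.1042, 0.2244]
tool_rot: [0.991, -0.001, 0.131, -0.004]
force: [0.4, -0.0, -4.3]
finger_gap: 0.437
gripper_force: 102.2
t: 9.22
tcp_pos: [0.4325, 0.1081, 0.2201]
tool_rot: [0.964, 0.004, -0.267, -0.003]
force: [1.0, 0.0, -4.3]
finger_gap: 0.435
gripper_force: 101.9
q [-0.007  0.552  1.563  0.001  1.566  1.556] tcp [0.432 0.108 0.22 ]
cm [-0.378 -0.204 -2.095] rot [-0.001 -0.769  0.01 ] tilt now -30.926837233719063
```

```bash
python3 -m creep '[{"slide":[0,0,-0.5],"angular":[0,-0.1,0],"claw":-1},{"slide":[0,0,-0.5],"angular":[0,-0.1,0],"claw":-1},{"slide":[0,0,-0.5],"angular":[0,-0.1,0],"claw":-1},{"slide":[0,0,-0.5],"angular":[0,-0.1,0],"claw":-1},{"slide":[0,0,0],"angular":[0,-0.1,0],"claw":-1},{"slide":[0,0,0],"angular":[0,-0.1,0],"claw":-1},{"slide":[0,0,0],"angular":[0,-0.1,0],"claw":-1},{"slide":[0,0,0],"angular":[0,-0.06,0.01],"claw":-1},{"slide":[0,0,0],"angular":[0,0,0],"claw":-1},{"slide":[0,0,0],"angular":[0,0,0],"claw":-1}]'
python3 to.py .44 .11 .22 -75 0
python3 - <<'E'
from geo import *
a=viewer.snapshot("side")[150:380,180:460]; b=viewer.snapshot("scene")[130:360,200:480]
cv2.imwrite("pics/s2.png",np.hstack([cv2.resize(x,(400,329),interpolation=cv2.INTER_CUBIC) for x in (a,b)]))
E
```

```text
t: 10.05
tcp_pos: [0.4424, 0.1084, 0.2378]
tool_rot: [0.798, 0.001, -0.603, 0.001]
force: [-0.5, -0.5, -3.2]
finger_gap: 0.435
gripper_force: 102.2
q [-0.002  0.916  1.247 -0.007  2.272  1.566] tcp [0.442 0.108 0.238]
cm [ 1.645 -0.159  0.715] rot [ 0.003 -0.015  0.   ] tilt now -74.15935052346697
```

View pics/s2.png

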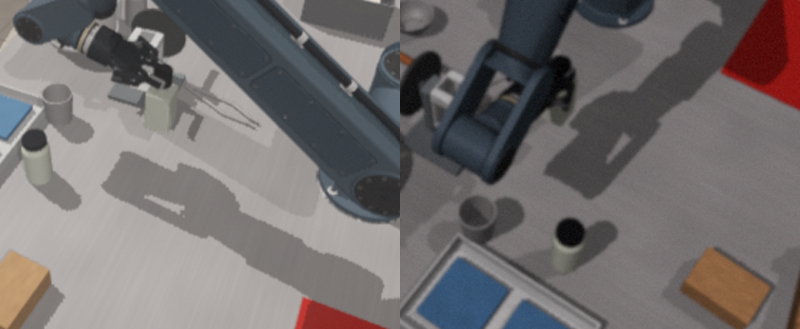

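The bottle hangs nearly upright under the gripper, side crop (160,105), clear of the jar and cup. I'll lower it.

```bash
python3 -m creep '[{"slide":[1.9,0,0.54],"angular":[0,-0.012,0],"claw":-1},{"slide":[1.9,0,0.54],"angular":[0,0,0],"claw":-1},{"slide":[1.9,0,0.54],"angular":[0,0,0],"claw":-1},{"slide":[1.9,0,0.54],"angular":[0,0,0],"claw":-1},{"slide":[1.4,0,0.4],"angular":[0,0,0],"claw":-1},{"slide":[0.3,0,0.08],"angular":[0,0,0],"claw":-1},{"slide":[0,0,0],"angular":[0,0,0],"claw":-1},{"slide":[0,0,0],"angular":[0,0,0],"claw":-1}]'
python3 to.py .442 .108 .131 -75 0
```

```text
t: 10.82
tcp_pos: [0.4422, 0.1083, 0.144]
tool_rot: [0.794, 0.001, -0.608, 0.001]
force: [-0.0, -0.4, -3.5]
finger_gap: 0.441
gripper_force: 102.2
q [-0.003  1.051  1.244 -0.006  2.154  1.566] tcp [0.442 0.108 0.144]
cm [1.253 0.026 0.36 ] rot [ 0.003 -0.002  0.   ] tilt now -74.857662217236
```

```bash
python3 -m creep '[{"slide":[0.3,0,0.08],"angular":[0,0,0],"claw":-1},{"slide":[0.3,0,0.08],"angular":[0,0,0],"claw":-1},{"slide":[0.2,0,0.05],"angular":[0,0,0],"claw":-1},{"slide":[0,0,0],"angular":[0,0,0],"claw":-1}]'
python3 -m creep '[{"slide":[0.2,0,0.05],"angular":[0,0,0],"claw":-1},{"slide":[0,0,0],"angular":[0,0,0],"claw":-1}]'
python3 -m creep '[{"slide":[0.2,0,0.05],"angular":[0,0,0],"claw":-1},{"slide":[0,0,0],"angular":[0,0,0],"claw":-1}]'
python3 -c "
from geo import *
import cv2
a=viewer.snapshot('side')[190:260,270:340]; b=viewer.snapshot('scene')[150:230,290:370]
cv2.imwrite('pics/s3.png',np.hstack([cv2.resize(x,(400,400),interpolation=cv2.INTER_CUBIC) for x in (a,b)]))"
```

```text
t: 11.15
tcp_pos: [0.4419, 0.1082, 0.1347]
tool_rot: [0.794, 0.001, -0.608, 0.001]
force: [0.2, 0.6, -3.0]
finger_gap: 0.436
gripper_force: 102.2
t: 11.32
tcp_pos: [0.4418, 0.1083, 0.1331]
tool_rot: [0.793, 0.001, -0.609, 0.001]
force: [0.6, -0.8, -1.0]
finger_gap: 0.435
gripper_force: 102.2
t: 11.48
tcp_pos: [0.4417, 0.1084, 0.1331]
tool_rot: [0.792, 0.001, -0.61, 0.001]
force: [0.4, 0.8, 4.6]
finger_gap: 0.436
gripper_force: 102.6
```

```bash
python3 -m creep '[{"slide":[0,0,0],"angular":[0,0,0],"claw":0.3},{"slide":[0,0,0],"angular":[0,0,0],"claw":0.7},{"slide":[0,0,0],"angular":[0,0,0],"claw":1},{"slide":[0,0,0],"angular":[0,0,0],"claw":1},{"slide":[0,0,0],"angular":[0,0,0],"claw":1},{"slide":[0,0,0],"angular":[0,0,0],"claw":1},{"slide":[0,0,0],"angular":[0,0,0],"claw":1},{"slide":[0,0,0],"angular":[0,0,0],"claw":1}]' 40
python3 -c "
from geo import *
import cv2
a=viewer.snapshot('side')[180:270,260:350]; b=viewer.snapshot('scene')[140:230,290:380]
cv2.imwrite('pics/s4.png',np.hstack([cv2.resize(x,(400,400),interpolation=cv2.INTER_CUBIC) for x in (a,b)]))"
```

```text
t: 12.25
tcp_pos: [0.4419, 0.1082, 0.1306]
tool_rot: [0.794, 0.001, -0.608, 0.001]
force: [0.4, 0.0, -0.5]
finger_gap: 0.999
gripper_force: 0.0
```

View pics/s4.png

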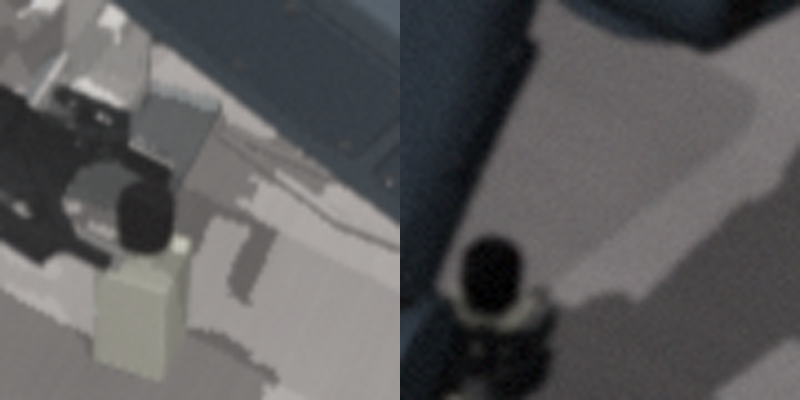

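The bottle stands upright and free, side crop (140,320). I'll back the gripper out, raise it and bring the tool vertical.

```bash
python3 -m creep '[{"slide":[0,0,-1.5],"angular":[0,0,0],"claw":1},{"slide":[0,0,-2.5],"angular":[0,0,0],"claw":1},{"slide":[0,0,-3],"angular":[0,0,0],"claw":1},{"slide":[0,0,-3],"angular":[0,0,0],"claw":1},{"slide":[-2.5,0,-0.7],"angular":[0,0,0],"claw":1},{"slide":[-3.5,0,-1],"angular":[0,0,0],"claw":1},{"slide":[-3.5,0,-1],"angular":[0,0,0],"claw":1},{"slide":[-3.5,0,-1],"angular":[0,0,0],"claw":1},{"slide":[-3,0,-0.8],"angular":[0,0.05,0],"claw":1},{"slide":[0,0,0],"angular":[0,0.1,0],"claw":1}]'
python3 -m creep '[{"slide":[0,0,0],"angular":[0,0.115,0],"claw":1},{"slide":[0,0,0],"angular":[0,0.115,0],"claw":1},{"slide":[0,0,0],"angular":[0,0.115,0],"claw":1},{"slide":[0,0,0],"angular":[0,0.115,0],"claw":1},{"slide":[0,0,0],"angular":[0,0.115,0],"claw":1},{"slide":[0,0,0],"angular":[0,0.115,0],"claw":1},{"slide":[0,0,0],"angular":[0,0.115,0],"claw":1},{"slide":[0,0,0],"angular":[0,0.115,0],"claw":1},{"slide":[0,0,0],"angular":[0,0.115,0],"claw":1},{"slide":[0,0,0],"angular":[0,0.1,0],"claw":1}]'
python3 to.py .456 .108 .30 0 0
```

```text
t: 13.18
tcp_pos: [0.5414, 0.1085, 0.3265]
tool_rot: [0.839, 0.001, -0.544, 0.001]
force: [0.3, -0.0, 1.0]
finger_gap: 0.996
gripper_force: 0.0
t: 14.02
tcp_pos: [0.5399, 0.1087, 0.324]
tool_rot: [1.0, 0.001, -0.008, 0.0]
force: [0.3, -0.1, -0.9]
finger_gap: 0.997
gripper_force: 0.0
q [-0.004  0.336  1.488 -0.001  1.334  1.564] tcp [0.54  0.109 0.324]
cm [-8.349  0.042  2.536] rot [0.    0.017 0.003] tilt now -0.9469344923875765
```

```bash
python3 -m creep '[{"slide":[-2.8,0,0.4],"angular":[0,0.017,0],"claw":1},{"slide":[-2.8,0,0.4],"angular":[0,0,0],"claw":1},{"slide":[-2.8,0,0.4],"angular":[0,0,0],"claw":1},{"slide":[0,0,0],"angular":[0,0,0],"claw":1},{"slide":[0,0,0],"angular":[0,0,0],"claw":1}]'
cat > seeb.py <<'E'
from geo import *
np.set_printoptions(precision=4,suppress=True)
ct=camT("wrist"); im=viewer.snapshot("wrist"); cv2.imwrite("pics/w4.png",im)
g=cv2.cvtColor(im,cv2.COLOR_BGR2GRAY); c=project("wrist",[.4556,.108,.156],ct)[0]; s=project("wrist",[[.4556,.108,.1]],ct)[0]
print("pred cap",c,"shoulder",s)
hsv=cv2.cvtColor(im,cv2.COLOR_BGR2HSV)
x,y=c.round().astype(int); print("cap px",im[y,x], "bg",im[y-90,x-60])
n,lab,st,ce=cv2.connectedComponentsWithStats((g<60).astype(np.uint8)); k=lab[y,x]; print("cap blob",k,st[k],ce[k]); 
m=(g>165).astype(np.uint8); n2,l2,st2,ce2=cv2.connectedComponentsWithStats(m); 
for i in range(1,n2):
    if 400<st2[i][4]<60000: print("white",i,st2[i],ce2[i],cv2.minAreaRect(np.argwhere(l2==i)[:,::-1].astype(np.float32)))
if k: 
    cs,_=cv2.findContours((lab==k).astype(np.uint8),cv2.RETR_EXTERNAL,cv2.CHAIN_APPROX_NONE); print(cv2.fitEllipse(max(cs,key=len)), onplane("wrist",ce[k],.15,ct))
E
python3 seeb.py
```

```text
t: 14.43
tcp_pos: [0.4545, 0.1085, 0.312]
tool_rot: [1.0, 0.001, -0.003, 0.0]
force: [1.0, 1.0, 0.6]
finger_gap: 0.995
gripper_force: 0.0
pred cap [274.9318 187.759 ] shoulder [274.8139 176.0738]
cap px [31 27 26] bg [148 148 150]
cap blob 24 [ 255  165   36   41 1174] [272.6831 185.1601]
white 1 [ 418   14  106   62 2138] [477.9687  32.4598] ((468.9862060546875, 44.73448181152344), (105.171142578125, 55.72719955444336), 3.3664605617523193)
white 3 [ 370   61   64   46 2261] [398.0783  82.4414] ((401.5, 83.5), (45.0, 63.0), 90.0)
white 4 [ 406   77  105   42 1725] [464.8093 100.8928] ((458.8339538574219, 102.1143569946289), (31.229053497314453, 109.63365936279297), 79.75591278076172)
white 5 [251 155  44  41 711] [274.3418 165.3586] ((272.5, 175.0), (40.0, 43.0), 90.0)
((272.68048095703125, 185.1750946044922), (35.18953323364258, 40.56010818481445), 3.267270803451538) [[0.4569 0.1104 0.15  ]]
```

```bash
python3 -m creep '[{"slide":[0.15,-0.1,4],"angular":[0,0.006,0],"claw":1},{"slide":[0,0,4],"angular":[0,0,0],"claw":1},{"slide":[0,0,4],"angular":[0,0,0],"claw":1},{"slide":[0,0,3.5],"angular":[0,0,0],"claw":1},{"slide":[0,0,2.5],"angular":[0,0,0],"claw":1},{"slide":[0,0,1.3],"angular":[0,0,0],"claw":1},{"slide":[0,0,0],"angular":[0,0,0],"claw":1},{"slide":[0,0,0],"angular":[0,0,0],"claw":1}]'
python3 to.py .456 .1095 .119 0 0
```

```text
t: 15.15
tcp_pos: [0.4588, 0.1091, 0.1181]
tool_rot: [1.0, 0.001, -0.0, 0.0]
force: [0.4, -0.2, 0.9]
finger_gap: 1.001
gripper_force: 0.0
q [-0.004  0.515  1.916 -0.001  0.712  1.565] tcp [0.459 0.109 0.118]
cm [-0.283 -0.037 -0.091] rot [0.    0.001 0.002] tilt now -0.031056179882892828
```

```bash
python3 -m creep '[{"slide":[-0.25,0,-0.1],"angular":[0,0,0],"claw":0.5},{"slide":[0,0,0],"angular":[0,0,0],"claw":-1},{"slide":[0,0,0],"angular":[0,0,0],"claw":-1},{"slide":[0,0,0],"angular":[0,0,0],"claw":-1},{"slide":[0,0,0],"angular":[0,0,0],"claw":-1},{"slide":[0,0,0],"angular":[0,0,0],"claw":-1},{"slide":[0,0,0],"angular":[0,0,0],"claw":-1},{"slide":[0,0,0],"angular":[0,0,0],"claw":-1}]' 60
python3 -m creep '[{"slide":[0,0,-1],"angular":[0,0,0],"claw":-1},{"slide":[0,0,-2],"angular":[0,0,0],"claw":-1},{"slide":[0,0,-2],"angular":[0,0,0],"claw":-1},{"slide":[0,0,-2],"angular":[0,0,0],"claw":-1},{"slide":[0,0,0],"angular":[0,0,0],"claw":-1},{"slide":[0,0,0],"angular":[0,0,0],"claw":-1}]' 60
python3 to.py .568 .06 .1895 0 1.2
```

```text
t: 15.82
tcp_pos: [0.4559, 0.1095, 0.1212]
tool_rot: [1.0, 0.001, 0.002, 0.0]
force: [-1.0, 2.3, 6.4]
finger_gap: 0.456
gripper_force: 59.7
t: 16.32
tcp_pos: [0.4554, 0.1093, 0.1904]
tool_rot: [1.0, 0.001, 0.001, 0.0]
force: [-0.5, -0.6, -3.3]
finger_gap: 0.455
gripper_force: 61.1
q [-0.003  0.381  1.861 -0.001  0.897  1.565] tcp [0.455 0.109 0.19 ]
cm [11.247  4.96   0.126] rot [ 0.001 -0.003 -0.018] tilt now 0.1523144514876983
```

```bash
python3 -m creep '[{"slide":[2.8,1.2,-0.03],"angular":[0,0,-0.005],"claw":-1},{"slide":[2.8,1.2,-0.03],"angular":[0,0,-0.005],"claw":-1},{"slide":[2.8,1.2,-0.03],"angular":[0,0,-0.005],"claw":-1},{"slide":[2.8,1.2,-0.03],"angular":[0,0,-0.003],"claw":-1},{"slide":[0,0,0],"angular":[0,0,0],"claw":-1},{"slide":[0,0,0],"angular":[0,0,0],"claw":-1},{"slide":[0,0,0],"angular":[0,0,0],"claw":-1}]' 60
python3 to.py .568 .06 .1917 0 1.2
python3 - <<'E'
from geo import *
import pickle
ct=camT("wrist"); im=viewer.snapshot("wrist"); pickle.dump(ct,open("w5.pkl","wb")); cv2.imwrite("pics/w5.png",im)
p=project("wrist",[[.568,-.025,.18],[.568,-.096,.18],[.568,.06,.17],[.54,.088,.17],[.596,.032,.17]],ct); print(p.round(1))
im=im[0:260,150:510]; im=cv2.resize(im,None,fx=2.2,fy=2.2,interpolation=cv2.INTER_CUBIC); cv2.imwrite("pics/w5c.png",im); print(im.shape)
E
```

```text
t: 16.9
tcp_pos: [0.5654, 0.0625, 0.1888]
tool_rot: [1.0, 0.01, -0.003, -0.0]
force: [0.1, 1.3, -4.6]
finger_gap: 0.458
gripper_force: 61.2
q [-0.086  0.508  1.615 -0.     1.025  1.465] tcp [0.565 0.063 0.189]
cm [ 0.253  0.257 -0.294] rot [-0.     0.006 -0.001] tilt now -0.32679421808827686
[[426.6 254.1]
 [548.9 256.3]
 [278.9 243.8]
 [233.8 282.9]
 [328.7 200.6]]
(572, 792, 3)
```

View pics/w5c.png

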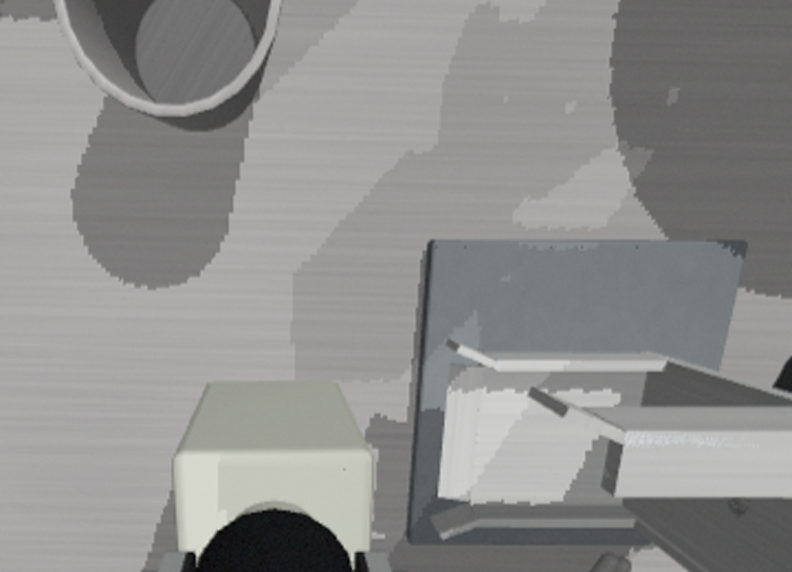

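The shoulder's far edge is at tile row 450 (columns 176–370), and the far rail's inner edge is at tile row 497 from column 615. I'll compare the two.

```bash
python3 - <<'E'
from geo import *
import pickle
np.set_printoptions(precision=4,suppress=True)
ct=pickle.load(open("w5.pkl","rb"))
t=lambda x,y:[150+x/2.2,y/2.2]
print("shoulder far edge",onplane("wrist",[t(178,452),t(368,450)],.1676,ct))
print("bottle bottom far edge",onplane("wrist",[t(208,382),t(336,381)],.0676,ct))
print("rail inner",onplane("wrist",[t(620,497),t(790,498)],.18,ct))
print("rail outer",onplane("wrist",[t(626,432)],.18,ct))
print("side lip low",onplane("wrist",[t(440,495),t(450,375)],.068,ct))
print("plate",onplane("wrist",[t(430,240),t(410,543)],.012,ct))
E
```

```text
shoulder far edge [[0.5911 0.0888 0.1676]
 [0.5927 0.038  0.1676]]
bottle bottom far edge [[0.5886 0.0905 0.0676]
 [0.5902 0.0372 0.0676]]
rail inner [[ 0.5855 -0.0246  0.18  ]
 [ 0.5861 -0.0678  0.18  ]]
rail outer [[ 0.6027 -0.0228  0.18  ]]
side lip low [[ 0.5401 -0.0112  0.068 ]
 [ 0.5937 -0.0099  0.068 ]]
plate [[ 0.6468 -0.0093  0.012 ]
 [ 0.4889 -0.0138  0.012 ]]
```

```bash
python3 -m creep '[{"slide":[0.1,0,-0.3],"angular":[0,0.005,0],"claw":-1},{"slide":[0,0,0],"angular":[0,0,0],"claw":-1},{"slide":[0,0,0],"angular":[0,0,0],"claw":-1}]' 60
python3 to.py .569 -.063 .1917 0 1.2
```

```text
t: 17.2
tcp_pos: [0.568, 0.0629, 0.1943]
tool_rot: [1.0, 0.011, 0.003, 0.0]
force: [0.3, -0.2, -4.1]
finger_gap: 0.455
gripper_force: 61.2
q [-0.085  0.5    1.611  0.     1.025  1.464] tcp [0.568 0.063 0.194]
cm [-0.171 12.587  0.267] rot [ 0.    -0.005  0.   ] tilt now 0.30501535929009027
```

```bash
for i in 1 2 3; do python3 -m creep '[{"slide":[0,0,0],"angular":[0,0,0],"claw":-1},{"slide":[0,0,0],"angular":[0,0,0],"claw":-1}]' | grep -E "tcp|rot"; done; python3 -c "
from station import manip,viewer
for i in range(3): viewer.snapshot('side'); print(manip.sense()['tcp_pos'])"
```

```text
tcp_pos: [0.5683, 0.0627, 0.1943]
tool_rot: [1.0, 0.01, 0.003, 0.0]
tcp_pos: [0.5685, 0.0625, 0.1942]
tool_rot: [1.0, 0.01, 0.003, 0.0]
tcp_pos: [0.5685, 0.0624, 0.194]
tool_rot: [1.0, 0.01, 0.003, 0.0]
[0.56852728 0.06241834 0.19403774]
[0.56850985 0.06242006 0.19403106]
[0.56852685 0.06243866 0.19400711]
```

```bash
python3 -m creep '[{"slide":[-0.1,0,0.15],"angular":[0,-0.005,0],"claw":-1},{"slide":[0,0,0],"angular":[0,0,0],"claw":-1},{"slide":[0,0,0],"angular":[0,0,0],"claw":-1},{"slide":[0,0,0],"angular":[0,0,0],"claw":-1}]' 60
python3 to.py .569 -.063 .1917 0 1.2
```

```text
t: 18.18
tcp_pos: [0.5675, 0.0624, 0.1925]
tool_rot: [1.0, 0.01, 0.0, 0.0]
force: [-0.4, 0.3, -4.1]
finger_gap: 0.449
gripper_force: 61.2
q [-0.086  0.503  1.61  -0.001  1.028  1.465] tcp [0.568 0.062 0.192]
cm [-0.109 12.54   0.084] rot [ 0.  0. -0.] tilt now 0.00035367639555495574
```

```bash
python3 -m creep '[{"slide":[-0.1,1.5,0.08],"angular":[0,0,0],"claw":-1},{"slide":[0,1.5,0],"angular":[0,0,0],"claw":-1},{"slide":[0,1.2,0],"angular":[0,0,0],"claw":-1},{"slide":[0,1,0],"angular":[0,0,0],"claw":-1},{"slide":[0,0.8,0],"angular":[0,0,0],"claw":-1},{"slide":[0,0.5,0],"angular":[0,0,0],"claw":-1},{"slide":[0,0,0],"angular":[0,0,0],"claw":-1},{"slide":[0,0,0],"angular":[0,0,0],"claw":-1}]' 60
python3 to.py .569 -.063 .1917 0 1.2
```

```text
t: 18.85
tcp_pos: [0.5678, -0.0026, 0.1918]
tool_rot: [1.0, 0.01, 0.0, -0.0]
force: [-0.3, -0.3, -3.9]
finger_gap: 0.45
gripper_force: 61.4
q [-0.201  0.5    1.619  0.     1.022  1.35 ] tcp [ 0.568 -0.003  0.192]
cm [-0.003  6.04   0.008] rot [-0.    -0.    -0.001] tilt now 0.002541775167735277
```

On line and no contact force so far, so I'll continue inward.

```bash
python3 -m creep '[{"slide":[0,0.7,0],"angular":[0,0,0],"claw":-1},{"slide":[0,0.7,0],"angular":[0,0,0],"claw":-1},{"slide":[0,0.7,0],"angular":[0,0,0],"claw":-1},{"slide":[0,0.7,0],"angular":[0,0,0],"claw":-1},{"slide":[0,0,0],"angular":[0,0,0],"claw":-1}]' 60
python3 -m creep '[{"slide":[0,0.7,0],"angular":[0,0,0],"claw":-1},{"slide":[0,0.7,0],"angular":[0,0,0],"claw":-1},{"slide":[0,0.7,0],"angular":[0,0,0],"claw":-1},{"slide":[0,0.6,0],"angular":[0,0,0],"claw":-1},{"slide":[0,0.4,0],"angular":[0,0,0],"claw":-1},{"slide":[0,0,0],"angular":[0,0,0],"claw":-1},{"slide":[0,0,0],"angular":[0,0,0],"claw":-1}]' 60
python3 to.py .569 -.063 .1917 0 1.2
```

```text
t: 19.27
tcp_pos: [0.5688, -0.0323, 0.1918]
tool_rot: [1.0, 0.01, 0.0, 0.001]
force: [0.1, -0.0, -3.6]
finger_gap: 0.449
gripper_force: 61.4
t: 19.85
tcp_pos: [0.569, -0.0618, 0.1918]
tool_rot: [1.0, 0.01, -0.0, 0.0]
force: [0.1, 0.1, -4.6]
finger_gap: 0.45
gripper_force: 61.4
q [-0.303  0.506  1.608 -0.     1.028  1.248] tcp [ 0.569 -0.062  0.192]
cm [-0.004  0.12   0.006] rot [ 0.     0.    -0.001] tilt now -0.0027124601703230563
```

```bash
python3 -m creep '[{"slide":[0,0.2,0.1],"angular":[0,0,0],"claw":-1},{"slide":[0,0,0.1],"angular":[0,0,0],"claw":-1},{"slide":[0,0,0],"angular":[0,0,0],"claw":-1},{"slide":[0,0,0],"angular":[0,0,0],"claw":-1}]' 60
python3 -m creep '[{"slide":[0,0,0.1],"angular":[0,0,0],"claw":-1},{"slide":[0,0,0],"angular":[0,0,0],"claw":-1},{"slide":[0,0,0],"angular":[0,0,0],"claw":-1}]' 60
```

```text
t: 20.18
tcp_pos: [0.569, -0.0633, 0.1897]
tool_rot: [1.0, 0.01, -0.0, 0.0]
force: [-0.4, 0.9, -4.1]
finger_gap: 0.456
gripper_force: 61.6
t: 20.43
tcp_pos: [0.5692, -0.0633, 0.1893]
tool_rot: [1.0, 0.01, 0.0, 0.0]
force: [0.0, 0.7, 0.6]
finger_gap: 0.454
gripper_force: 62.0
```

```bash
python3 -m creep '[{"slide":[0,0,0],"angular":[0,0,0],"claw":0.2},{"slide":[0,0,0],"angular":[0,0,0],"claw":0.6},{"slide":[0,0,0],"angular":[0,0,0],"claw":0.9},{"slide":[0,0,0],"angular":[0,0,0],"claw":0.9},{"slide":[0,0,0],"angular":[0,0,0],"claw":0.9},{"slide":[0,0,-1],"angular":[0,0,0],"claw":0.9},{"slide":[0,0,-3],"angular":[0,0,0],"claw":0.9},{"slide":[0,0,-4],"angular":[0,0,0],"claw":0.9},{"slide":[0,0,-4],"angular":[0,0,0],"claw":0.9},{"slide":[0,0,0],"angular":[0,0,0],"claw":0.9}]' 60
python3 -m creep '[{"slide":[-3.5,0,-2],"angular":[0,0,0],"claw":0.9},{"slide":[-3.5,0,-2],"angular":[0,0,0],"claw":0.9},{"slide":[-3,0,-1],"angular":[0,0,0],"claw":0.9},{"slide":[0,0,0],"angular":[0,0,0],"claw":0.9},{"slide":[0,0,0],"angular":[0,0,0],"claw":0.9}]' 60
python3 - <<'E'
from geo import *
np.set_printoptions(precision=4,suppress=True)
ct=camT("wrist"); im=viewer.snapshot("wrist"); cv2.imwrite("pics/w6.png",im); g=cv2.cvtColor(im,cv2.COLOR_BGR2GRAY)
print(manip.sense()["tcp_pos"]); seat=np.array([.568,-.064,.068])
c=project("wrist",seat+[0,0,.156],ct)[0]; print("pred cap top",c)
n,lab,st,ce=cv2.connectedComponentsWithStats((g<60).astype(np.uint8)); x,y=c.round().astype(int); k=lab[y,x]; print(k,st[k],ce[k])
cs,_=cv2.findContours((lab==k).astype(np.uint8),cv2.RETR_EXTERNAL,cv2.CHAIN_APPROX_NONE)
e=cv2.fitEllipse(max(cs,key=len)); print(e); print("cap mid",onplane("wrist",e[0],.215,ct))
P=lambda r,z:project("wrist",[seat[:2].tolist()+[0]]+np.c_[.02*np.cos(r),.02*np.sin(r),0*r+z],ct)
a=np.linspace(0,6.28,60); h=np.vstack([P(a,.186),P(a,.224)]).astype(np.float32)
print("predicted blob bbox",cv2.boundingRect(h))
# handle (orange) pixels
hsv=cv2.cvtColor(im,cv2.COLOR_BGR2HSV); m=cv2.inRange(hsv,(5,90,60),(20,255,255)); r,cc=np.nonzero(m)
if len(r):
    n,l,st,_=cv2.connectedComponentsWithStats(m); j=1+st[1:,4].argmax(); print("handle",st[j]); pts=np.argwhere(l==j)[:,::-1].astype(np.float32)
    vx,vy,x0,y0=cv2.fitLine(pts,cv2.DIST_L2,0,.01,.01).ravel(); xs=np.array([st[j][0]+5,st[j][0]+st[j][2]-5]); print(onplane("wrist",np.c_[xs,y0+(xs-x0)*vy/vx],.19,ct))
E
```

```text
t: 21.27
tcp_pos: [0.5739, -0.0649, 0.3184]
tool_rot: [1.0, 0.01, 0.009, 0.003]
force: [0.7, -0.6, 0.8]
finger_gap: 0.95
gripper_force: 0.0
t: 21.68
tcp_pos: [0.4685, -0.0655, 0.3604]
tool_rot: [1.0, 0.01, 0.002, 0.001]
force: [1.4, 0.2, -0.7]
finger_gap: 0.952
gripper_force: 0.0
[ 0.4694 -0.0657  0.3598]
pred cap top [274.7661  87.3514]
55 [ 252   65   43   46 1564] [272.6995  87.4495]
((272.70953369140625, 87.44255065917969), (42.138702392578125, 45.3885612487793), 179.7415313720703)
cap mid [[ 0.5685 -0.0621  0.215 ]]
predicted blob bbox (252, 62, 46, 50)
handle [ 374   77  121   26 2299]
[[ 0.5698 -0.1684  0.19  ]
 [ 0.5733 -0.2793  0.19  ]]
```

The bottle is upright at the seat; the cap blob is at (272.7, 87.4) against a predicted (274.8, 87.4). Next I'll turn the tool to take the handle.

```bash
python3 -m creep '[{"slide":[0,0,0],"angular":[0,0,0.112],"claw":0.9},{"slide":[0,0,0],"angular":[0,0,0.112],"claw":0.9},{"slide":[0,0,0],"angular":[0,0,0.112],"claw":0.9},{"slide":[0,0,0],"angular":[0,0,0.112],"claw":0.9},{"slide":[0,0,0],"angular":[0,0,0.112],"claw":0.9},{"slide":[0,0,0],"angular":[0,0,0.112],"claw":0.9},{"slide":[0,0,0],"angular":[0,0,0.112],"claw":0.9},{"slide":[0,0,0],"angular":[0,0,0.112],"claw":0.9},{"slide":[0,0,0],"angular":[0,0,0.112],"claw":0.9},{"slide":[0,0,0],"angular":[0,0,0.112],"claw":0.9}]' 60
python3 -m creep '[{"slide":[0,0,0],"angular":[0,0,0.112],"claw":0.9},{"slide":[0,0,0],"angular":[0,0,0.112],"claw":0.9},{"slide":[0,0,0],"angular":[0,0,0.112],"claw":0.9},{"slide":[0,0,0],"angular":[0,0,0.112],"claw":0.9},{"slide":[0,0,0],"angular":[0,0,0],"claw":0.9}]' 60
python3 to.py .572 -.241 .29 0 -88.6
```

```text
t: 22.57
tcp_pos: [0.4703, -0.0657, 0.358]
tool_rot: [0.851, -0.525, -0.0, 0.0]
force: [0.6, -0.1, -0.0]
finger_gap: 0.949
gripper_force: 0.0
t: 22.98
tcp_pos: [0.4702, -0.0657, 0.3581]
tool_rot: [0.715, -0.699, -0.0, 0.0]
force: [-0.3, 0.5, -0.2]
finger_gap: 0.953
gripper_force: 0.0
q [-0.375  0.18   1.614 -0.     1.348  2.745] tcp [ 0.47  -0.066  0.358]
cm [17.752 -9.797  6.803] rot [ 0.001 -0.    -0.003] tilt now -0.031703677371222184
```

```bash
python3 -m creep '[{"slide":[2.95,-1.63,1],"angular":[0,0,0],"claw":0.9},{"slide":[2.95,-1.63,1],"angular":[0,0,0],"claw":0.9},{"slide":[2.95,-1.63,1],"angular":[0,0,0],"claw":0.9},{"slide":[2.95,-1.63,1],"angular":[0,0,0],"claw":0.9},{"slide":[2.95,-1.63,1],"angular":[0,0,0],"claw":0.9},{"slide":[2.95,-1.63,1],"angular":[0,0,0],"claw":0.9},{"slide":[0,0,0],"angular":[0,0,0],"claw":0.9},{"slide":[0,0,0],"angular":[0,0,0],"claw":0.9}]' 60
python3 to.py .572 -.241 .169 0 -88.6
python3 - <<'E'
from geo import *
np.set_printoptions(precision=4,suppress=True)
ct=camT("wrist"); im=viewer.snapshot("wrist"); cv2.imwrite("pics/w7.png",im)
hsv=cv2.cvtColor(im,cv2.COLOR_BGR2HSV); m=cv2.inRange(hsv,(5,90,60),(20,255,255))
n,l,st,_=cv2.connectedComponentsWithStats(m); j=1+st[1:,4].argmax(); print("handle",st[j]); pts=np.argwhere(l==j)[:,::-1].astype(np.float32)
vx,vy,x0,y0=cv2.fitLine(pts,cv2.DIST_L2,0,.01,.01).ravel(); ys=np.array([st[j][1]+8,st[j][1]+st[j][3]-8]); print(onplane("wrist",np.c_[x0+(ys-y0)*vx/vy,ys],.19,ct))
E
```

```text
t: 23.65
tcp_pos: [0.5716, -0.2418, 0.2963]
tool_rot: [0.715, -0.699, -0.001, 0.0]
force: [0.0, 0.5, 0.2]
finger_gap: 0.95
gripper_force: 0.0
q [-0.58   0.459  1.364 -0.     1.322  2.538] tcp [ 0.572 -0.242  0.296]
cm [-0.057 -0.07  12.733] rot [ 0.003  0.002 -0.001] tilt now -0.1477447605833578
handle [ 260  166   29  121 2471]
[[ 0.5719 -0.2695  0.19  ]
 [ 0.5702 -0.1653  0.19  ]]
```

```bash
python3 -m creep '[{"slide":[0,0,3.5],"angular":[0,0,0],"claw":0.9},{"slide":[0,0,3.5],"angular":[0,0,0],"claw":0.9},{"slide":[0,0,3],"angular":[0,0,0],"claw":0.9},{"slide":[0,0,2],"angular":[0,0,0],"claw":0.9},{"slide":[0,0,0.7],"angular":[0,0,0],"claw":0.9},{"slide":[0,0,0],"angular":[0,0,0],"claw":0.9},{"slide":[0,0,0],"angular":[0,0,0],"claw":0.9}]' 40
python3 to.py .5715 -.241 .169 0 -88.9
```

```text
t: 24.28
tcp_pos: [0.5717, -0.2399, 0.173]
tool_rot: [0.716, -0.698, 0.001, -0.0]
force: [-0.4, 0.2, -0.1]
finger_gap: 0.952
gripper_force: 0.0
q [-0.577  0.588  1.503 -0.     1.049  2.54 ] tcp [ 0.572 -0.24   0.173]
cm [0.106 0.026 0.404] rot [-0.001 -0.001  0.006] tilt now 0.08416226933153514
```

```bash
python3 -m creep '[{"slide":[0,0,0.3],"angular":[0,0,0],"claw":0.3},{"slide":[0,0,0],"angular":[0,0,0],"claw":-1},{"slide":[0,0,0],"angular":[0,0,0],"claw":-1},{"slide":[0,0,0],"angular":[0,0,0],"claw":-1},{"slide":[0,0,0],"angular":[0,0,0],"claw":-1},{"slide":[0,0,0],"angular":[0,0,0],"claw":-1},{"slide":[0,0,0],"angular":[0,0,0],"claw":-1},{"slide":[0,0,0],"angular":[0,0,0],"claw":-1},{"slide":[0,0,0],"angular":[0,0,0],"claw":-1},{"slide":[0,0,0],"angular":[0,0,0],"claw":-1}]' 40
python3 to.py .5715 -.241 .169 0 -88.9
python3 - <<'E'
import numpy as np
a=np.radians(np.arange(0,361,9)); x=6*np.sin(a); z=6*np.cos(a)
for i,(dy,dz) in enumerate(zip(-np.diff(x),-np.diff(z))): print(f"{i}:[{dy:.2f},{dz:.2f}]",end=" ")
E
```

```text
t: 25.12
tcp_pos: [0.5715, -0.2405, 0.1695]
tool_rot: [0.715, -0.699, 0.001, -0.0]
force: [0.1, 1.0, 5.3]
finger_gap: 0.205
gripper_force: 39.0
q [-0.578  0.593  1.505 -0.     1.042  2.54 ] tcp [ 0.571 -0.241  0.17 ]
cm [ 0.048 -0.003  0.052] rot [-0.001 -0.001  0.004] tilt now 0.06934302406525485
0:[-0.94,0.07] 1:[-0.92,0.22] 2:[-0.87,0.36] 3:[-0.80,0.49] 4:[-0.72,0.61] 5:[-0.61,0.72] 6:[-0.49,0.80] 7:[-0.36,0.87] 8:[-0.22,0.92] 9:[-0.07,0.94] 10:[0.07,0.94] 11:[0.22,0.92] 12:[0.36,0.87] 13:[0.49,0.80] 14:[0.61,0.72] 15:[0.72,0.61] 16:[0.80,0.49] 17:[0.87,0.36] 18:[0.92,0.22] 19:[0.94,0.07] 20:[0.94,-0.07] 21:[0.92,-0.22] 22:[0.87,-0.36] 23:[0.80,-0.49] 24:[0.72,-0.61] 25:[0.61,-0.72] 26:[0.49,-0.80] 27:[0.36,-0.87] 28:[0.22,-0.92] 29:[0.07,-0.94] 30:[-0.07,-0.94] 31:[-0.22,-0.92] 32:[-0.36,-0.87] 33:[-0.49,-0.80] 34:[-0.61,-0.72] 35:[-0.72,-0.61] 36:[-0.80,-0.49] 37:[-0.87,-0.36] 38:[-0.92,-0.22] 39:[-0.94,-0.07]
```

Gripped (opening about 17 mm, 39 N). First quarter turn, away from the robot.

```bash
python3 -m creep '[{"slide":[0,-0.94,0.07],"angular":[0,0,0],"claw":-1},{"slide":[0,-0.92,0.22],"angular":[0,0,0],"claw":-1},{"slide":[0,-0.87,0.36],"angular":[0,0,0],"claw":-1},{"slide":[0,-0.80,0.49],"angular":[0,0,0],"claw":-1},{"slide":[0,-0.72,0.61],"angular":[0,0,0],"claw":-1},{"slide":[0,-0.61,0.72],"angular":[0,0,0],"claw":-1},{"slide":[0,-0.49,0.80],"angular":[0,0,0],"claw":-1},{"slide":[0,-0.36,0.87],"angular":[0,0,0],"claw":-1},{"slide":[0,-0.22,0.92],"angular":[0,0,0],"claw":-1},{"slide":[0,-0.07,0.94],"angular":[0,0,0],"claw":-1}]' 40
python3 to.py .6315 -.2395 .1095 0 -88.9
```

```text
t: 25.95
tcp_pos: [0.632, -0.2394, 0.1079]
tool_rot: [0.715, -0.699, 0.001, -0.0]
force: [2.3, -0.5, 3.1]
finger_gap: 0.206
gripper_force: 39.2
q [-0.527  0.737  1.395 -0.     1.007  2.591] tcp [ 0.632 -0.239  0.108]
cm [ 0.007  0.053 -0.157] rot [-0.002 -0.002  0.004] tilt now 0.10663627758990292
```

```bash
python3 -m creep '[{"slide":[0,0.07,0.88],"angular":[0,0,0],"claw":-1},{"slide":[0,0.22,0.87],"angular":[0,0,0],"claw":-1},{"slide":[0,0.36,0.84],"angular":[0,0,0],"claw":-1},{"slide":[0,0.49,0.80],"angular":[0,0,0],"claw":-1},{"slide":[0,0.61,0.72],"angular":[0,0,0],"claw":-1},{"slide":[0,0.72,0.61],"angular":[0,0,0],"claw":-1},{"slide":[0,0.80,0.49],"angular":[0,0,0],"claw":-1},{"slide":[0,0.87,0.36],"angular":[0,0,0],"claw":-1},{"slide":[0,0.92,0.22],"angular":[0,0,0],"claw":-1},{"slide":[0,0.94,0.07],"angular":[0,0,0],"claw":-1}]' 40
python3 to.py .5715 -.2405 .0495 0 -88.9
```

```text
t: 26.78
tcp_pos: [0.5698, -0.2405, 0.0497]
tool_rot: [0.715, -0.699, -0.0, 0.0]
force: [3.0, -3.7, 1.7]
finger_gap: 0.208
gripper_force: 39.2
q [-0.579  0.761  1.576 -0.001  0.805  2.539] tcp [ 0.57 -0.24  0.05]
cm [ 0.006 -0.167  0.02 ] rot [ 0.001 -0.     0.004] tilt now -0.03293066583973701
```

```bash
python3 -m creep '[{"slide":[0,0,0],"angular":[0,0,0],"claw":-1},{"slide":[0,0,0],"angular":[0,0,0],"claw":-1}]' 40; python3 to.py .5715 -.2405 .0495 0 -88.9
python3 -m creep '[{"slide":[0,0.85,-0.07],"angular":[0,0,0],"claw":-1},{"slide":[0,0.85,-0.22],"angular":[0,0,0],"claw":-1},{"slide":[0,0.82,-0.36],"angular":[0,0,0],"claw":-1},{"slide":[0,0.78,-0.49],"angular":[0,0,0],"claw":-1},{"slide":[0,0.72,-0.61],"angular":[0,0,0],"claw":-1},{"slide":[0,0.61,-0.72],"angular":[0,0,0],"claw":-1},{"slide":[0,0.49,-0.80],"angular":[0,0,0],"claw":-1},{"slide":[0,0.36,-0.87],"angular":[0,0,0],"claw":-1},{"slide":[0,0.22,-0.92],"angular":[0,0,0],"claw":-1},{"slide":[0,0.07,-0.94],"angular":[0,0,0],"claw":-1}]' 40
python3 to.py .5115 -.242 .1095 0 -88.9
```

```text
t: 26.95
tcp_pos: [0.5675, -0.2405, 0.0499]
tool_rot: [0.715, -0.699, -0.002, 0.002]
force: [-2.3, -6.2, -0.5]
finger_gap: 0.21
gripper_force: 39.1
q [-0.581  0.76   1.578 -0.004  0.809  2.54 ] tcp [ 0.568 -0.24   0.05 ]
cm [ 0.011 -0.4    0.035] rot [0.006 0.001 0.005] tilt now -0.33295660262264803
t: 27.78
tcp_pos: [0.512, -0.2414, 0.111]
tool_rot: [0.715, -0.699, -0.001, 0.001]
force: [-0.4, -4.5, -3.4]
finger_gap: 0.207
gripper_force: 39.7
q [-0.637  0.616  1.685 -0.001  0.842  2.482] tcp [ 0.512 -0.241  0.111]
cm [0.054 0.056 0.155] rot [0.002 0.    0.004] tilt now -0.10420031030984123
```

Last quarter, stopping at the top.

```bash
python3 -m creep '[{"slide":[0,-0.07,-0.88],"angular":[0,0,0],"claw":-1},{"slide":[0,-0.22,-0.87],"angular":[0,0,0],"claw":-1},{"slide":[0,-0.36,-0.84],"angular":[0,0,0],"claw":-1},{"slide":[0,-0.49,-0.80],"angular":[0,0,0],"claw":-1},{"slide":[0,-0.61,-0.72],"angular":[0,0,0],"claw":-1},{"slide":[0,-0.72,-0.61],"angular":[0,0,0],"claw":-1},{"slide":[0,-0.80,-0.49],"angular":[0,0,0],"claw":-1},{"slide":[0,-0.87,-0.36],"angular":[0,0,0],"claw":-1},{"slide":[0,-0.90,-0.22],"angular":[0,0,0],"claw":-1},{"slide":[0,-0.90,-0.07],"angular":[0,0,0],"claw":-1}]' 40
python3 -m creep '[{"slide":[0,0,0],"angular":[0,0,0],"claw":-1},{"slide":[0,0,0],"angular":[0,0,0],"claw":-1},{"slide":[0,0,0],"angular":[0,0,0],"claw":-1}]'
python3 to.py .5715 -.2405 .1695 0 -88.9
```

```text
t: 28.62
tcp_pos: [0.5714, -0.2404, 0.1698]
tool_rot: [0.716, -0.698, -0.001, 0.002]
force: [-3.1, -6.3, -1.9]
finger_gap: 0.212
gripper_force: 39.9
t: 28.87
tcp_pos: [0.5734, -0.2404, 0.1696]
tool_rot: [0.715, -0.699, 0.001, -0.0]
force: [2.4, -4.4, -0.1]
finger_gap: 0.202
gripper_force: 40.0
q [-0.577  0.594  1.501  0.     1.043  2.541] tcp [ 0.573 -0.24   0.17 ]
cm [0.004 0.19  0.014] rot [-0.002 -0.001  0.004] tilt now 0.1260611910578193
```

```bash
python3 -m creep '[{"slide":[0,0,0],"angular":[0,0,0],"claw":0},{"slide":[0,0,0],"angular":[0,0,0],"claw":0.6},{"slide":[0,0,0],"angular":[0,0,0],"claw":0.9},{"slide":[0,0,0],"angular":[0,0,0],"claw":0.9},{"slide":[0,0,0],"angular":[0,0,0],"claw":0.9},{"slide":[0,0,-1],"angular":[0,0,0],"claw":0.9},{"slide":[0,0,-3],"angular":[0,0,0],"claw":0.9},{"slide":[0,0,-4],"angular":[0,0,0],"claw":0.9},{"slide":[0,0,-4],"angular":[0,0,0],"claw":0.9},{"slide":[0,0,0],"angular":[0,0,0],"claw":0.9}]'
python3 -m creep '[{"slide":[0,4,-2],"angular":[0,0,0],"claw":0.9},{"slide":[0,4,-2],"angular":[0,0,0],"claw":0.9},{"slide":[0,0,-2],"angular":[0,0,0],"claw":0.9},{"slide":[0,0,0],"angular":[0,0,0],"claw":0.9},{"slide":[0,0,0],"angular":[0,0,0],"claw":0.9}]'
python3 - <<'E'
from geo import *
np.set_printoptions(precision=4,suppress=True)
s=manip.sense(); print(s["tcp_pos"],s["force"])
ct=camT("wrist"); im=viewer.snapshot("wrist"); cv2.imwrite("pics/w8.png",im); g=cv2.cvtColor(im,cv2.COLOR_BGR2GRAY)
hsv=cv2.cvtColor(im,cv2.COLOR_BGR2HSV); m=cv2.inRange(hsv,(5,90,60),(20,255,255))
n,l,st,_=cv2.connectedComponentsWithStats(m); j=1+st[1:,4].argmax(); print("handle",st[j]); pts=np.argwhere(l==j)[:,::-1].astype(np.float32)
vx,vy,x0,y0=cv2.fitLine(pts,cv2.DIST_L2,0,.01,.01).ravel(); ys=np.array([st[j][1]+8,st[j][1]+st[j][3]-8]); print(onplane("wrist",np.c_[x0+(ys-y0)*vx/vy,ys],.19,ct))
# bottle from the fixed cameras: dark cap where predicted
seat=np.array([.568,-.064,.068]); a=np.linspace(0,6.28,60)
for nme in ("scene","side"):
    i2=viewer.snapshot(nme); cv2.imwrite(f"pics/{nme}9.png",i2); gg=cv2.cvtColor(i2,cv2.COLOR_BGR2GRAY)
    h=np.vstack([project(nme,np.c_[seat[0]+.02*np.cos(a),seat[1]+.02*np.sin(a),0*a+z]) for z in (.186,.224)]).astype(np.float32)
    bb=cv2.boundingRect(h); x,y=int(bb[0]+bb[2]/2),int(bb[1]+bb[3]/2)
    n,lab,st,ce=cv2.connectedComponentsWithStats((gg<62).astype(np.uint8)); k=lab[y,x]; print(nme,"pred",bb,"blob",k,st[k],ce[k],"px",gg[y,x])
E
```

```text
t: 29.7
tcp_pos: [0.5769, -0.2426, 0.2989]
tool_rot: [0.715, -0.699, 0.009, -0.002]
force: [1.0, -1.0, 1.0]
finger_gap: 0.948
gripper_force: 0.0
t: 30.12
tcp_pos: [0.4988, -0.2425, 0.348]
tool_rot: [0.715, -0.699, 0.002, -0.0]
force: [0.4, -0.7, -1.2]
finger_gap: 0.95
gripper_force: 0.0
[ 0.4988 -0.2425  0.348 ] [ 0.3505 -0.72   -1.1647]
handle [ 191  157   27  103 1792]
[[ 0.5733 -0.2677  0.19  ]
 [ 0.5716 -0.1678  0.19  ]]
scene pred (228, 174, 16, 21) blob 131 [ 196  166   50   58 1261] [217.4964 189.9746] px 13
side pred (275, 161, 13, 17) blob 22 [275 158  71  31 682] [300.8504 171.2859] px 49
```

```bash
python3 -m creep '[{"slide":[-4,-0.5,0],"angular":[0,0,0],"claw":0.9},{"slide":[-4,-0.5,0],"angular":[0,0,0],"claw":0.9},{"slide":[-4,-0.5,0],"angular":[0,0,0],"claw":0.9},{"slide":[0,0,0],"angular":[0,0,0],"claw":0.9},{"slide":[0,0,0],"angular":[0,0,0],"claw":0.9},{"slide":[0,0,0],"angular":[0,0,0],"claw":0.9}]'
python3 - <<'E'
from geo import *
np.set_printoptions(precision=4,suppress=True)
ct=camT("wrist"); im=viewer.snapshot("wrist"); cv2.imwrite("pics/w9.png",im); g=cv2.cvtColor(im,cv2.COLOR_BGR2GRAY)
seat=np.array([.568,-.064,.068]); a=np.linspace(0,6.28,60)
h=np.vstack([project("wrist",np.c_[seat[0]+.02*np.cos(a),seat[1]+.02*np.sin(a),0*a+z],ct) for z in (.186,.224)]).astype(np.float32)
bb=cv2.boundingRect(h); x,y=int(bb[0]+bb[2]/2),int(bb[1]+bb[3]/2)
n,lab,st,ce=cv2.connectedComponentsWithStats((g<60).astype(np.uint8)); k=lab[y,x]; print(manip.sense()["q"],"pred",bb,"blob",k,st[k],ce[k],"at",onplane("wrist",ce[k],.21,ct))
E
```

```text
t: 30.77
tcp_pos: [0.5108, -0.1216, 0.3453]
tool_rot: [0.716, -0.698, -0.0, 0.001]
force: [-0.1, 0.2, 0.5]
finger_gap: 0.949
gripper_force: 0.0
[-0.4474  0.2706  1.5254 -0.001   1.3461  2.6711] pred (195, 221, 45, 50) blob 11 [ 199  224   42   47 1494] [219.9137 247.3742] at [[ 0.5659 -0.0639  0.21  ]]
```

The cap is where an upright bottle in the seat should show: blob at (199,224), 42x47 px, against a predicted (195,221), 45x50 px. The handle is back at the top and the robot is clear, so I'll hand in.

```bash
python3 -c "
from station import ticket
print(ticket.sign_off())"
```

```text
the job is handed in; nothing more can be done
None
```

I handed the job in at about 31 s of the 72 s limit, and no verdict came back: the bottle was stood up and let go, slid into the carrier and turned one full crank turn away-first; by the last camera check it sits upright at the seat (cap within about 3 mm), handle back at the top within about 0.03 rad, and the robot clear.

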